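# Empty the lapping machine's side tray and offer its hinge up for the pin

## Robot

A 6-joint arm with a two-finger parallel gripper is mounted at the origin on the work surface. World frame = base frame: x ahead of the robot, y to its left, z up, the work surface at z = 0. Lengths are in m, angles in rad, forces in N, time in s.
With the tool pointing down it reaches from about 0.35 to 0.85 m from the base axis. Payload 8.1 kg.
Tool frame: the origin (TCP) lies midway between the tips of the shut fingers; the grasp point (between the pads) lies robot.grip_depth behind it (robot.grip_depth is the distance from the TCP to the grasp point, in m); z points along the fingers, y is the line along which they close (so a half turn about z gives the same grasp; the last joint's range is limited). The gripper opens to 93 mm and grips with 3 to 60 N. Pads are 15 mm wide; open, the fingers measure 128 mm over their backs; the gripper's body (75 mm by 188 mm) begins 65 mm behind the grasp point.
Start: joints at [-1.362, 0.13, 1.488, -0, 1.523, -0.085], TCP at [0.174, -0.574, 0.219] pointing down, gripper open.
Joint ranges: [-2.96, 2.96], [-0.89, 2.26], [0.02, 2.5], [-1.34, 4.48], [0, 2.73], [-2.66, 2.66]. Speed limits (rad/s): [2.39, 2.39, 2.79, 3.14, 3.14, 3.14].

## Interface

Orientations are given as a rotation vector (axis times angle).
In Python, from plant import robot gives the robot as it stands.
- The arm moves only by the tool carry_out, never from a script. Its argument "rows" is a list of rows, each a list of 6 numbers: the shift along the tool's x, y, z in m, then the turn, a rotation vector about the tool's x, y, z in degrees. A call has 1 to 12 rows; each row is the pose to reach, as a shift and turn from the pose commanded when the call began, along the tool's axes at that moment; what a row does not reach only later rows make up. A row lasts 1/8 s, in which the tool goes at most 62.5 mm and 10.7 degrees, less where a joint would pass 70% of its speed; a pose out of reach is approached as far as the arm can. A call with a gripper value outside its range is refused whole. "jaw" is the closure in counts, from 0 (fully open) to 255 (shut), set as the call begins (left out, the last holds). The fingers move at their own pace and stop on an object; "force" is the grip in N (left out, the last holds). Time passes only in rows, so rows that repeat a pose let the fingers close. It gives the time, the measured TCP pose, the force, the opening and the grip force at its end, in the units of the state.
- robot.read_state(): the state, without advancing time (a new reading comes with each control period).
- robot.read_camera(name): name is "scene" or "top" or "wrist"; returns the picture (384x512x3 uint8, red, green, blue); there is no depth.
- robot.camera_model(name): a dict with "fx", "fy", "cx", "cy" (pixels), "R" (3x3) and "t" (3): a world point X has camera coordinates R X + t; the wrist camera has in their place "mount" (4x4, takes a point from camera to tool coordinates, whose origin is the TCP and whose axes are the flange's). Camera axes: x right, y down, z forward; pixel columns grow to the right and rows downward; lengths in m; the calibration is good to about 2 mm. A picture is of the moment at which its call begins: read the wrist's pose just before it. camera_model takes no time and is no camera call.
- robot.close_job(): hands the job in; it is judged then, once.
Trained networks look in the newest picture that a camera, given by its name, has taken for a name from the list of things; names that differ only in an ending like _2 or _b are one class to them, and where a whole thing is asked for, a point or a joint stands for the part that bears it (a point fixed in the world has none). Each returns a list of dicts, best first, with "conf" (0 to 1); they miss things now and then, are a little off and sometimes report something else, mostly with a low value. They report only what shows in the picture. A call takes as long as a camera call. They do not tell look-alikes from the thing itself.
- robot.outline_of(camera, target): "pixels" (384x512 bool, what is visible of it) and "pixel" ([column, row] in pixels, amid what is visible of it).
The state is a dict: "t": time; "q": joint angles; "dq": joint speeds; "joint_torque": joint torques, N m; "tool_pos": TCP position; "orientation": TCP orientation; "force": force on the tool from outside, world axes, zero at the start; "wrist_torque": the same for the moment, N m; "opening": finger opening in m; "gripper_force": force on a finger pad.
Only numpy, scipy, OpenCV 4.12 (cv2) and the standard library are available. Lean on these libraries where they do the work, as an engineer would, in place of code of your own. Each camera call takes 0.05 s, during which the arm holds its last target. There are 200 camera calls.

## Task

Pick up the aluminium side tray (the one with the handle bar) with the four agate blanks still on it, and tip it over the white tub so that all four blanks slide off its open lip into the tub. Then bring the empty tray to the post of the lapping machine, tray level, with its hinge knuckle between the two knuckles of the post so that the pin holes line up, and finish there: keep hold of the tray, clear of everything but the hinge post and without forcing it, so that a colleague can push the pin through. Leave the tub and everything else on the bench where they are.

Things in the scene. Friction and masses are not known exactly. Their poses are not given: they have to be found in the camera images.
- tray: loose sheet-aluminium side tray, 0.25 to 0.5 kg. Floor 170 mm (its x) by 120 mm (y), 3 mm thick, side walls 27 mm high. Origin: underside, middle of the floor. Its +x side is the back wall (outer face x = +85 mm, 72 mm high in the middle) with the hinge leaf and knuckle; its -x side is the open pouring lip. A flat-sided handle bar bridges it from side wall to side wall
- handle (a point): middle of the tray's handle bar, at x = +12, y = 0, z = +62 mm of the tray (its axes), close above the centre of mass. Bar 16 mm thick along tray x, 18 mm high, 120 mm long along tray y, 50 mm of free height under it
- knuckle (a point): middle of the tray's hinge knuckle, on its hole's axis, at x = +98, y = 0, z = +62 mm of the tray (its axes). Steel barrel 20 mm across, 40 mm long along tray y, hole 10 mm. Below it, at tray y = +-47, z = +18 mm, two rubber buffers 16 mm thick stick out of the back wall to x = +110 mm
- lip (a point): middle of the tray's open pouring lip, on the floor's upper face: at x = -85, y = 0, z = +3 mm of the tray (its axes)
- machine: lapping machine, fixed. Origin: on the bench straight below the middle of the hinge line; x points into the post, y along the hinge line. Grey tray post, 124 mm wide, 186 mm high, front face at x = +13 mm. Blue base plate from x = -15 mm; cream bowl 266 mm across, 184 mm high at x = +145, y = +185; lift stand with white disc 144 mm across, 202 mm high at x = +145, y = -135
- hinge (a point): middle of the post's hinge line, 170 mm above the bench, axes as the machine. Two fixed knuckles on it, 20 mm across, 10 mm holes, lie at y = +-22.5 to +-52.5 mm: a 45 mm gap for the tray's knuckle. With the holes in line and the tray level, the tray's knuckle clears the post face by 3 mm, its buffers by 1 mm. Nothing supports the tray from below
- tub: open white plastic tub, 200 x 200 mm outside, 70 mm high, walls and floor 4 mm, 0.7 kg, loose. Origin: underside, middle
- blank0: brown agate blank, 29 mm across, 18 mm high, about 26 g, lying loose on the tray floor at the start; origin at the middle of its underside. Blanks slide on the tray once it is tipped by about 25 to 36 degrees; 50 degrees clears them surely
- blank1: brown agate blank, 29 mm across, 18 mm high, about 26 g, lying loose on the tray floor at the start; origin at the middle of its underside. Blanks slide on the tray once it is tipped by about 25 to 36 degrees; 50 degrees clears them surely
- blank2: brown agate blank, 29 mm across, 18 mm high, about 26 g, lying loose on the tray floor at the start; origin at the middle of its underside. Blanks slide on the tray once it is tipped by about 25 to 36 degrees; 50 degrees clears them surely
- blank3: brown agate blank, 29 mm across, 18 mm high, about 26 g, lying loose on the tray floor at the start; origin at the middle of its underside. Blanks slide on the tray once it is tipped by about 25 to 36 degrees; 50 degrees clears them surely
- hinge_pin: the loose steel hinge pin, 8 mm thick, 137 mm long with a 16 mm head, lying on the bench; a colleague will push it in, leave it alone
- beaker: white plastic beaker, 96 mm across, 115 mm high, open; leave it alone
- steel_cup: small steel cup, 76 mm across, 85 mm high; leave it alone
- lap_disc: spare flat copper lap disc, 150 mm across, 8 mm thick, lying flat; leave it alone
- dop_rack: wooden block 60 x 130 mm, 30 mm high, with five brass dop sticks standing in it (89 mm high in all); leave it alone
- screwdriver: screwdriver, 190 mm long, lying along its x axis; leave it alone
- handpiece: aluminium faceting handpiece, 150 mm bar with an eight-sided steel index wheel at one end, 52 mm high, lying on the bench; leave it alone
Not all that is in view belongs to the job. What is shaped like the tray but pink is not meant.

How it is judged:
By the outcome, as a careful person would: the job done as asked, in the order asked, and still so for the second after the job is handed in, while the arm keeps its last pose, push and grip.
It also fails if it takes over 58 s, if anything falls off the work surface, if the arm or the gripper's body presses on something with over 40 N, if the wrist force passes 120 N, or if a joint passes its speed limit or range.

## Working session

There is one attempt and no reset: what is moved stays moved. The work goes in short steps, Python scripts to look and compute and a tool call to move; the robot and the scene stay as the last step left them, time stands still between calls to the robot, and variables do not carry over. Pictures are saved under pics/ and viewed, at most 10 in all, crops included, and the job is handed in when it is done.

Besides the shell and the picture viewer there is one more tool, called after ">>>" by a JSON object that holds its "api" and its "payload". carry_out: Moves the arm, as the interface text tells. Its arguments: {"type":"object","properties":{"rows":{"type":"array"},"jaw":{"type":"number"},"force":{"type":"number"}},"required":["rows"]}

```bash
ls; mkdir -p pics; python3 - <<'E'
from plant import robot
import cv2,numpy as np
s=robot.read_state();print(s)
print(robot.grip_depth)
for n in("scene","top","wrist"):
    im=robot.read_camera(n);cv2.imwrite(f"pics/{n}0.png",im[:,:,::-1]);print(n,robot.camera_model(n))
E
```

```text
pics
{'t': 0.0, 'q': array([-1.36241204e+00,  1.31120349e-01,  1.48928295e+00, -4.16601009e-05,
        1.52300538e+00, -8.54090750e-02]), 'dq': array([-0.00094825,  0.00116645, -0.00018184,  0.00073644, -0.00128254,
        0.00137675]), 'joint_torque': array([ 1.39524069e-03, -5.59841144e+01, -4.91755128e+01,  7.67090404e-02,
        3.55901476e-02, -1.05368115e-04]), 'tool_pos': array([ 0.17363307, -0.57372784,  0.21760982]), 'orientation': array([-3.10596690e+00, -4.59569813e-01,  2.40389461e-04]), 'force': array([1.53586612, 0.38081647, 0.32171905]), 'wrist_torque': array([ 0.03283278, -0.0267012 ,  0.0075844 ]), 'gripper_force': 0.0, 'opening': 0.09302948150644579}
0.0188
scene {'fx': 377.2792510379916, 'fy': 377.2792510379916, 'cx': 257.07123727597707, 'cy': 193.83742611322143, 'R': array([[-0.15789516,  0.98745297,  0.00239704],
       [ 0.76561954,  0.123956  , -0.63123818],
       [-0.62361514, -0.09783423, -0.77558534]]), 't': array([ 0.07131638, -0.28760464,  1.93204379])}
top {'fx': 454.4875174146279, 'fy': 454.4875174146279, 'cx': 256.22263754031025, 'cy': 188.56241375213185, 'R': array([[ 0.02809245, -0.99960378, -0.00176172],
       [-0.99093312, -0.02761704, -0.13148706],
       [ 0.13138631,  0.00543954, -0.99131632]]), 't': array([-0.00719753,  0.49127474,  1.46486299])}
wrist {'fx': 311.0978483580951, 'fy': 311.0978483580951, 'cx': 260.7059828235737, 'cy': 192.48677715691625, 'mount': array([[-4.72640319e-04, -9.68757380e-01, -2.48009912e-01,
         6.91251302e-02],
       [ 9.99999737e-01, -5.94200814e-04,  4.15290777e-04,
         5.04826568e-04],
       [-5.49683696e-04, -2.48009650e-01,  9.68757406e-01,
        -1.66109723e-01],
       [ 0.00000000e+00,  0.00000000e+00,  0.00000000e+00,
         1.00000000e+00]])}
```

View pics/top0.png

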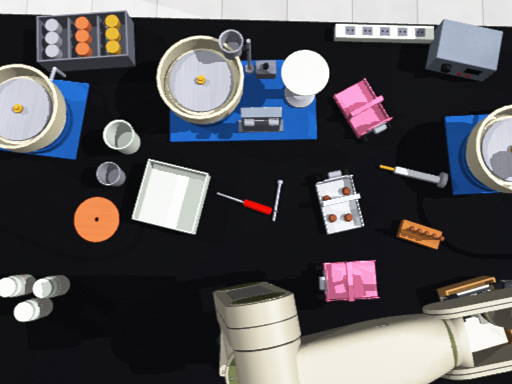

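View pics/scene0.png

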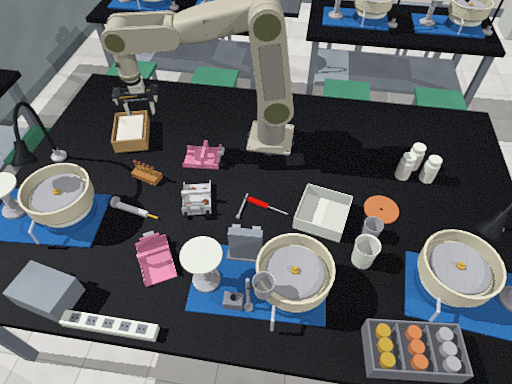

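The aluminium tray with four brown blanks is at top (339,204). The pink look-alikes are at (362,108) and (350,281), so they are not meant. The tub is at (172,197) and the post at (261,118). I'll confirm with one enlarged crop.

```bash
cat > h.py <<'E'
from plant import robot
import cv2,numpy as np
from scipy.spatial.transform import Rotation as R
def tool(s): return R.from_rotvec(s["orientation"]).as_matrix(),np.array(s["tool_pos"])
def cam(n,s=None):
    m=robot.camera_model(n);K=(m["fx"],m["fy"],m["cx"],m["cy"])
    if n!="wrist": return K,np.array(m["R"]),np.array(m["t"])
    T,p=tool(s);M=np.array(m["mount"]);Rw=T@M[:3,:3];c=T@M[:3,3]+p
    return K,Rw.T,-Rw.T@c
def proj(C,X):
    K,r,t=C;c=np.atleast_2d(X)@r.T+t
    return np.c_[K[0]*c[:,0]/c[:,2]+K[2],K[1]*c[:,1]/c[:,2]+K[3]]
def ray(C,px,z):
    K,r,t=C;px=np.atleast_2d(px);d=np.c_[(px[:,0]-K[2])/K[0],(px[:,1]-K[3])/K[1],np.ones(len(px))]@r
    o=-r.T@t;return o+d*((z-o[2])/d[:,2])[:,None]
def Tz(x,y,yaw): # pts -> world
    c,s=np.cos(yaw),np.sin(yaw);A=np.array([[c,-s,0],[s,c,0],[0,0,1]])
    return lambda P:np.atleast_2d(P)@A.T+[x,y,0]
E
python3 - <<'E'
from h import *
a=cv2.imread("pics/top0.png");
A=cv2.resize(a[165:245,300:380],(396,396),interpolation=cv2.INTER_CUBIC)
B=cv2.resize(a[95:145,222:302],(400,250),interpolation=cv2.INTER_CUBIC)
b=cv2.imread("pics/scene0.png")
D=cv2.resize(b[170:230,165:230],(396,366),interpolation=cv2.INTER_CUBIC)[:,:396]
E_=cv2.resize(b[210:270,215:275],(396,396),interpolation=cv2.INTER_CUBIC)[:200]
o=np.zeros((600,800,3),np.uint8);o[:396,:396]=A;o[:250,400:]=B;o[250:600,400:796]=D[:350]
o[400:600,:396]=E_
cv2.imwrite("pics/crop1.png",o)
C=cam("top")
for n in("tray","tub","machine","blank0"):
    for d in robot.outline_of("top",n)[:5]:
        q=d["pixels"];c,_=cv2.findContours(q.astype(np.uint8),0,2);c=max(c,key=cv2.contourArea);r=cv2.minAreaRect(c)
        print(n,round(d["conf"],2),np.round(d["pixel"]),r,ray(C,[d["pixel"]],.03 if n!="tub" else .07).round(3))
E
```

```text
tray 0.74 [341. 202.] ((340.1485290527344, 200.27151489257812), (59.82050323486328, 41.02655029296875), 78.02386474609375) [[ 0.456 -0.272  0.03 ]]
tray 0.73 [347. 281.] ((346.4464416503906, 280.7596130371094), (39.24000930786133, 58.56315231323242), 86.90594482421875) [[ 0.199 -0.294  0.03 ]]
tray 0.63 [362. 111.] ((364.8075866699219, 109.2910385131836), (57.11989212036133, 43.19274139404297), 58.671302795410156) [[ 0.767 -0.342  0.03 ]]
tub 0.72 [174. 199.] ((171.0, 196.00001525878906), (66.45475006103516, 64.02940368652344), 14.03624439239502) [[0.445 0.269 0.07 ]]
machine 0.81 [234.  93.] ((243.19491577148438, 85.25879669189453), (111.46324920654297, 172.18798828125), 88.34770202636719) [[0.818 0.09  0.03 ]]
machine 0.58 [420. 237.] ((420.9000549316406, 234.29998779296875), (46.80170822143555, 18.973663330078125), 18.434947967529297) [[ 0.348 -0.531  0.03 ]]
blank0 0.6 [349. 218.] ((348.0, 217.0), (8.0, 8.0), 90.0) [[ 0.405 -0.298  0.03 ]]
blank0 0.41 [346. 188.] ((346.0, 190.5), (7.0, 8.0), 90.0) [[ 0.502 -0.291  0.03 ]]
blank0 0.35 [121. 137.] ((122.56034088134766, 135.52586364746094), (38.4727897644043, 29.41264533996582), 23.198591232299805) [[0.655 0.465 0.03 ]]
```

View pics/crop1.png

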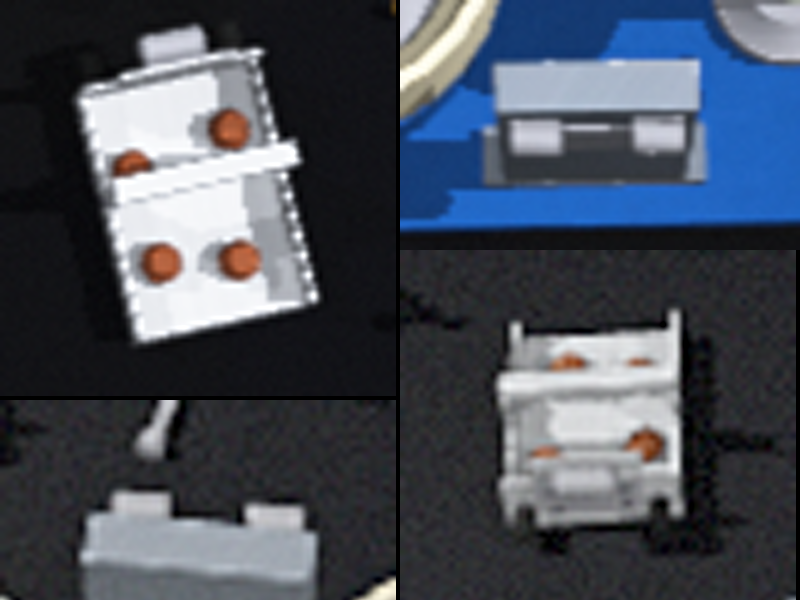

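The crop confirms it: a bare aluminium tray with four brown blanks, knuckle pointing up (+x), handle bar across.

```bash
python3 - <<'E'
from h import *
from scipy.optimize import least_squares as ls
C=cam("top")
P=np.array([[-85,60,3],[-85,-60,3],[12,60,71],[12,-60,71],[98,0,70]])/1e3
U=np.array([[327.3,234.3],[364.2,225.6],[323.2,203.4],[360.6,195.9],[334.7,174.1]])
f=lambda v:(proj(C,Tz(*v)(P))-U).ravel()
r=ls(f,[.45,-.27,0.2]);print("tray",r.x,np.degrees(r.x[2]),r.fun.round(1))
T=Tz(*r.x);print("handle",T([.012,0,.062]),"knuckle",T([.098,0,.062]))
L=ray(C,[[244.4,122.2],[254.4,122],[268.6,121.8],[279.4,121.6]],.178);print("hinge",L.round(4))
# post top corners (front)
print(ray(C,[[222+95/5,95+110/5],[222+300/5,95+110/5]],.186))
q=robot.outline_of("top","tub")[0]["pixels"].astype(np.uint8)
c,_=cv2.findContours(q,0,2);c=max(c,key=cv2.contourArea);ap=cv2.approxPolyDP(c,6,True)[:,0]
print(ap, ray(C,ap,.07).round(3), ray(C,ap,0).round(3))
s=robot.read_state();T_,p=tool(s);print(T_.round(3),p)
E
```

```text
tray [ 0.44655772 -0.2716866   0.25957478] 14.872539477413117 [ 0.7 -0.  -1.2  0.4  0.5  0.5 -0.5 -0.6  0.4 -0.3]
handle [[ 0.45815571 -0.26860657  0.062     ]] knuckle [[ 0.54127465 -0.24653298  0.062     ]]
hinge [[ 0.6738  0.0473  0.178 ]
 [ 0.6752  0.017   0.178 ]
 [ 0.677  -0.026   0.178 ]
 [ 0.6786 -0.0587  0.178 ]]
[[ 0.68734569  0.05773061  0.186     ]
 [ 0.69075554 -0.06589884  0.186     ]]
[[148 159]
 [133 219]
 [194 233]
 [209 175]] [[0.573 0.36  0.07 ]
 [0.378 0.396 0.07 ]
 [0.339 0.2   0.07 ]
 [0.526 0.16  0.07 ]] [[0.587 0.377 0.   ]
 [0.382 0.415 0.   ]
 [0.341 0.209 0.   ]
 [0.537 0.168 0.   ]]
[[ 0.957  0.29  -0.   ]
 [ 0.29  -0.957  0.   ]
 [ 0.    -0.    -1.   ]] [ 0.17376766 -0.5742357   0.21850682]
```

>>> {"api": "carry_out", "payload": {"rows": [[0.02,-0.01,0,0,0,-5],[0.06,-0.035,0,0,0,-15],[0.105,-0.06,0.005,0,0,-25],[0.15,-0.085,0.008,0,0,-35],[0.195,-0.112,0.01,0,0,-45],[0.24,-0.14,0.012,0,0,-55],[0.285,-0.165,0.015,0,0,-65],[0.32,-0.185,0.018,0,0,-75],[0.35,-0.203,0.02,0,0,-84],[0.36,-0.21,0.02,0,0,-88],[0.36,-0.21,0.02,0,0,-88]]}}

```text
t: 1.78
tool_pos: [0.458, -0.2683, 0.1986]
orientation: [1.915, 2.491, 0.0]
force: [-0.4, -0.4, 0.1]
opening: 0.0928
gripper_force: 0.0
```

```bash
python3 - <<'E'
from h import *
s=robot.read_state();im=robot.read_camera("wrist");np.save("w1.npy",np.r_[s["orientation"],s["tool_pos"]])
T,p=tool(s);print(s["t"],s["q"],T.round(3),p,s["force"])
o=cv2.resize(im,(800,600),interpolation=cv2.INTER_CUBIC)[:,:,::-1].copy()
C=cam("wrist",s);P=np.array([[-85,60,3],[-85,-60,3],[12,60,71],[12,-60,71],[98,-20,62],[98,20,62]])/1e3
for u in proj(C,Tz(.4466,-.2717,.2596)(P)): print(u.round(1));cv2.circle(o,tuple((u*1.5625).astype(int)),5,(0,255,0),1)
cv2.imwrite("pics/w1.png",o)
E
```

```text
1.775 [-6.26570154e-01 -4.71223177e-02  1.70717476e+00  2.17218738e-05
  1.48153204e+00 -8.86662682e-01] [[-0.257  0.966  0.   ]
 [ 0.966  0.257  0.   ]
 [ 0.     0.    -1.   ]] [ 0.45799141 -0.26831179  0.19864972] [-0.4310965  -0.41181603  0.07411821]
[174.5 120.2]
[181.3 220.4]
[260.1 122. ]
[260.1 242.9]
[345.  202.6]
[347.7 163.5]
```

View pics/w1.png

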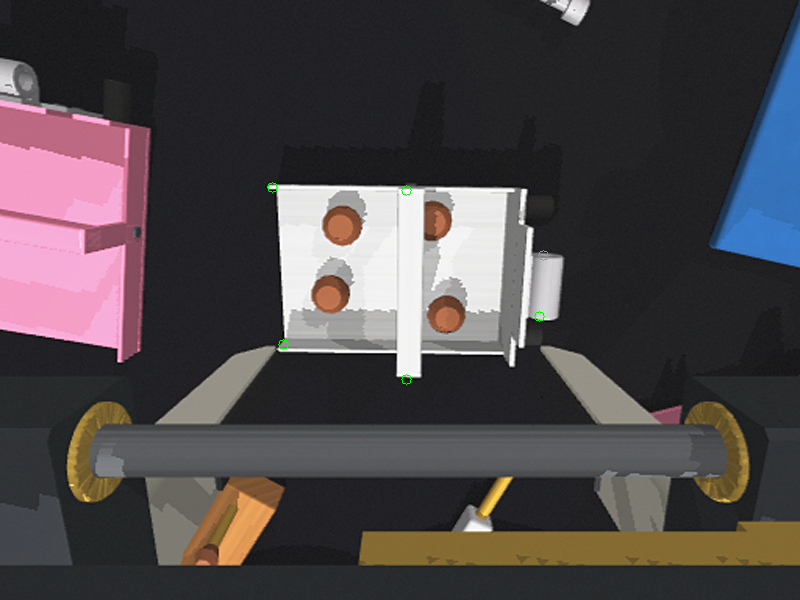

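The overlay agrees within about 2 mm: handle bar at (410,283), knuckle at (548,287). I'll shift 2 mm along +y, then descend with a partly closed jaw.

>>> {"api": "carry_out", "payload": {"rows": [[0,0.002,0.015,0,0,0],[0,0.002,0.045,0,0,0],[0,0.002,0.08,0,0,0],[0,0.002,0.11,0,0,0],[0,0.002,0.135,0,0,0],[0,0.002,0.15,0,0,0],[0,0.002,0.156,0,0,0],[0,0.002,0.156,0,0,0]], "jaw": 120, "force": 50}}

```text
t: 2.82
tool_pos: [0.4595, -0.2688, 0.0428]
orientation: [1.917, 2.489, -0.0]
force: [0.4, 1.0, 0.0]
opening: 0.0492
gripper_force: 0.0
```

>>> {"api": "carry_out", "payload": {"rows": [[0,0,0,0,0,0],[0,0,0,0,0,0],[0,0,0,0,0,0],[0,0,0,0,0,0],[0,0,0,0,0,0],[0,0,0,0,0,0],[0,0,0,0,0,0],[0,0,0,0,0,0]], "jaw": 255}}

```text
t: 3.82
tool_pos: [0.4596, -0.2687, 0.0429]
orientation: [1.916, 2.489, -0.0]
force: [-1.7, 0.6, 4.9]
opening: 0.0159
gripper_force: 50.0
```

>>> {"api": "carry_out", "payload": {"rows": [[0,0,-0.003,0,0,0],[0,0,-0.01,0,0,0],[0,0,-0.025,0,0,0],[0,0,-0.045,0,0,0],[0,0,-0.07,0,0,0],[0,0,-0.095,0,0,0],[0,0,-0.12,0,0,0],[0,0,-0.14,0,0,0],[0,0,-0.15,0,0,0],[0,0,-0.155,0,0,0],[0,0,-0.157,0,0,0],[0,0,-0.157,0,0,0]]}}

```text
t: 5.32
tool_pos: [0.4591, -0.2683, 0.1989]
orientation: [-1.915, -2.489, 0.0]
force: [-0.4, -0.4, -4.0]
opening: 0.0159
gripper_force: 50.0
```

```bash
cat > see.py <<'E'
from h import *
import sys
s=robot.read_state();im=robot.read_camera("wrist");T,p=tool(s)
print(s["t"],s["q"].round(2),p.round(4),s["orientation"].round(4),s["force"].round(1),s["wrist_torque"].round(2),s["opening"])
cv2.imwrite("pics/%s.png"%sys.argv[1],cv2.resize(im,(800,600),interpolation=cv2.INTER_CUBIC)[:,:,::-1]);np.save(sys.argv[1]+".npy",np.r_[s["orientation"],s["tool_pos"]])
E
python3 see.py w2
```

```text
5.325 [-0.63 -0.04  1.7  -0.    1.48 -0.88] [ 0.4591 -0.2683  0.1989] [-1.9154e+00 -2.4885e+00  1.0000e-04] [-0.4 -0.4 -4. ] [-0.   -0.11 -0.  ] 0.015890917084943234
```

View pics/w2.png

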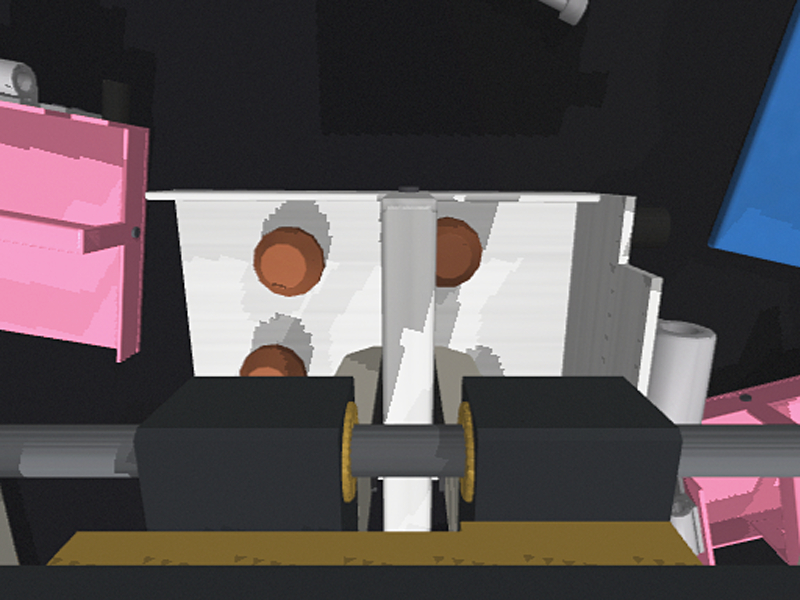

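The tray is lifted with its blanks on it, and the knuckle's end shows at (682,328). Next I carry it level towards the tub.

>>> {"api": "carry_out", "payload": {"rows": [[0.011,0.004,0,0,0,-0.3],[0.035,0.014,0,0,0,-1],[0.074,0.029,0,0,0,-2],[0.125,0.049,0,0,0,-4],[0.179,0.07,0,0,0,-6],[0.234,0.092,0,0,0,-8],[0.29,0.114,0,0,0,-10],[0.346,0.136,0,0,0,-12],[0.4,0.157,0,0,0,-14],[0.45,0.177,0,0,0,-15.5],[0.491,0.193,0,0,0,-16.4],[0.521,0.205,0,0,0,-16.7]]}}

```text
t: 6.88
tool_pos: [0.5232, 0.2903, 0.1991]
orientation: [-1.531, -2.743, 0.001]
force: [0.4, -0.4, -4.3]
opening: 0.0155
gripper_force: 50.0
```

>>> {"api": "carry_out", "payload": {"rows": [[0.017,0.014,0,0,0,0],[0.026,0.02,0,0,0,0],[0.028,0.022,0,0,0,0],[0.028,0.022,0,0,0,0],[0.028,0.022,0,0,0,0]]}}

```text
t: 7.5
tool_pos: [0.5285, 0.3222, 0.1997]
orientation: [1.535, 2.741, -0.0]
force: [0.2, -0.4, -4.5]
opening: 0.0156
gripper_force: 50.0
```

```bash
python3 - <<'E'
from h import *
s=robot.read_state();T,p=tool(s);print(s["t"],s["q"].round(2),p.round(4),T.round(3),s["force"].round(1))
im=robot.read_camera("top")[:,:,::-1];w=robot.read_camera("wrist")[:,:,::-1]
cv2.imwrite("pics/p3.png",np.hstack([cv2.resize(im[80:280,60:300],(480,400)),cv2.resize(w[:,:],(320,240)).repeat(1,0) if 0 else np.vstack([cv2.resize(w,(320,240)),np.zeros((160,320,3),np.uint8)])]))
C=cam("top");L=ray(C,[[0,0]],0)
# lip line now (world)
for y in(-.06,.06): print(p+T@np.array([y,-.097,.039]))
E
```

```text
7.5 [ 0.46  0.19  1.46 -0.    1.49 -0.08] [0.5285 0.3222 0.1997] [[-0.522  0.853  0.   ]
 [ 0.853  0.522 -0.   ]
 [-0.    -0.    -1.   ]] [ 0.2 -0.4 -4.5]
[0.47708629 0.22034139 0.16074667]
[0.41441961 0.32267852 0.16072827]
```

View pics/p3.png

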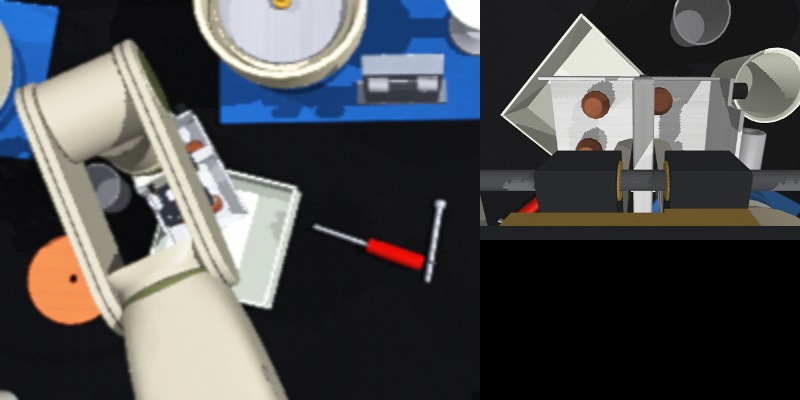

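The tray is level over the tub with its blanks on it, and the beaker (upper right in the wrist view) stands lower than the tray. Now I tip the lip down.

>>> {"api": "carry_out", "payload": {"rows": [[0,0,0,-3,0,0],[0,0,0,-8,0,0],[0,0.002,0,-14,0,0],[0,0.005,0.003,-20,0,0],[0,0.006,0.008,-26,0,0],[0,0.006,0.013,-32,0,0],[0,0.002,0.016,-38,0,0],[0,-0.007,0.017,-44,0,0],[0,-0.017,0.018,-50,0,0],[0,-0.026,0.019,-55,0,0],[0,-0.026,0.019,-55,0,0],[0,-0.026,0.019,-55,0,0]]}}

```text
t: 9.1
tool_pos: [0.5142, 0.3144, 0.1817]
orientation: [1.2, 2.145, 1.1]
force: [-1.1, 0.0, -4.6]
opening: 0.0158
gripper_force: 50.0
```

>>> {"api": "carry_out", "payload": {"rows": [[0,0,0,-3,0,0],[0,0,0,-5,0,0],[0,0,0,-5,0,0],[0,0,0,-5,0,0],[0,0,0,-5,0,0],[0,0,0,-5,0,0]]}}

```text
t: 9.85
tool_pos: [0.5321, 0.3251, 0.1876]
orientation: [1.165, 2.083, 1.171]
force: [0.5, -0.3, -3.1]
opening: 0.0157
gripper_force: 50.0
```

```bash
python3 - <<'E'
from h import *
s=robot.read_state();T,p=tool(s);print(s["t"],s["q"].round(2),p.round(4),T.round(3),s["force"].round(1),s["opening"])
for y in(-.06,.06): print("lip",p+T@np.array([y,-.097,.039]))
im=robot.read_camera("scene")[:,:,::-1];w=robot.read_camera("wrist")[:,:,::-1]
cv2.imwrite("pics/p4.png",np.hstack([cv2.resize(im[140:270,270:400],(400,400),interpolation=2),np.vstack([cv2.resize(w,(400,300)),np.zeros((100,400,3),np.uint8)])]))
for c in("scene","wrist"):print(c,[(round(d["conf"],2),d["pixel"]) for d in robot.outline_of(c,"blank0")])
E
```

```text
9.85 [ 0.38 -0.59  2.5   0.61  0.26 -0.69] [0.5321 0.3251 0.1876] [[-0.523  0.443  0.728]
 [ 0.852  0.272  0.447]
 [ 0.     0.854 -0.52 ]] [ 0.5 -0.3 -3.1] 0.01569865790704747
lip [0.54889172 0.26506485 0.08446975]
lip [0.48611163 0.36733244 0.0844738 ]
scene []
wrist [(0.79, [30.5, 317.4]), (0.55, [3.6, 154.0])]
```

View pics/p4.png

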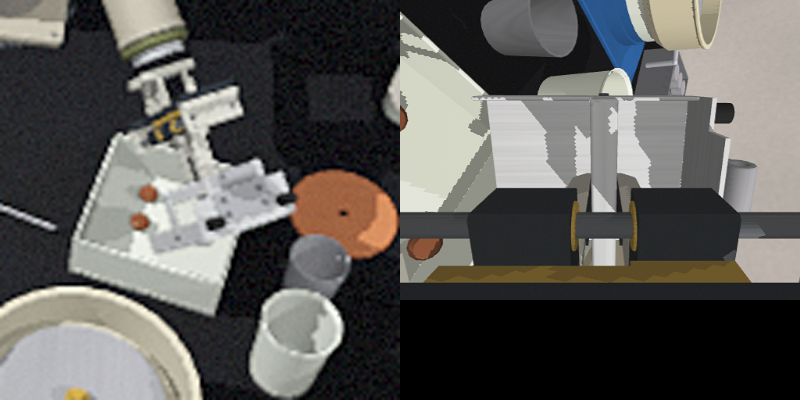

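>>> {"api": "carry_out", "payload": {"rows": [[0,0.008,-0.005,3,0,0],[0,0.017,-0.01,9,0,0],[0,0.026,-0.015,16,0,0],[0,0.034,-0.02,23,0,0],[0,0.042,-0.025,30,0,0],[0,0.05,-0.03,37,0,0],[0,0.051,-0.031,44,0,0],[0,0.051,-0.031,51,0,0],[0,0.051,-0.031,56,0,0],[0,0.051,-0.031,58.6,0,0],[0,0.051,-0.031,58.6,0,0]]}}

```text
t: 11.42
tool_pos: [0.533, 0.3256, 0.2467]
orientation: [1.534, 2.741, 0.002]
force: [0.6, 0.4, -2.5]
opening: 0.0155
gripper_force: 50.0
```

```bash
python3 - <<'E'
from h import *
s=robot.read_state();T,p=tool(s);print(s["t"],s["q"].round(2),p.round(4),T.round(3),s["force"].round(1),s["opening"])
im=robot.read_camera("scene")[:,:,::-1];w=robot.read_camera("wrist")[:,:,::-1];robot.read_camera("top")
for c in("scene","wrist","top"):print(c,[(round(d["conf"],2),np.round(d["pixel"])) for d in robot.outline_of(c,"blank0")])
C=cam("top");
for n in("tub",):
    q=robot.outline_of("top",n)[0]["pixels"].astype(np.uint8);c,_=cv2.findContours(q,0,2);print(cv2.approxPolyDP(max(c,key=cv2.contourArea),6,True)[:,0].tolist())
cv2.imwrite("pics/p5.png",np.hstack([cv2.resize(im[140:270,270:400],(400,400),interpolation=2),np.vstack([cv2.resize(w,(400,300)),np.zeros((100,400,3),np.uint8)])]))
E
```

```text
11.425 [ 0.47  0.18  1.38  0.    1.58 -0.08] [0.533  0.3256 0.2467] [[-0.523  0.852  0.001]
 [ 0.852  0.523  0.001]
 [ 0.     0.002 -1.   ]] [ 0.6  0.4 -2.5] 0.01550115678094578
scene []
wrist []
top [(0.56, array([178., 216.])), (0.48, array([193., 175.])), (0.45, array([181., 201.]))]
[[175, 167], [181, 183], [169, 195], [184, 214], [176, 224], [193, 233], [209, 176], [195, 172], [189, 182], [189, 170]]
```

View pics/p5.png

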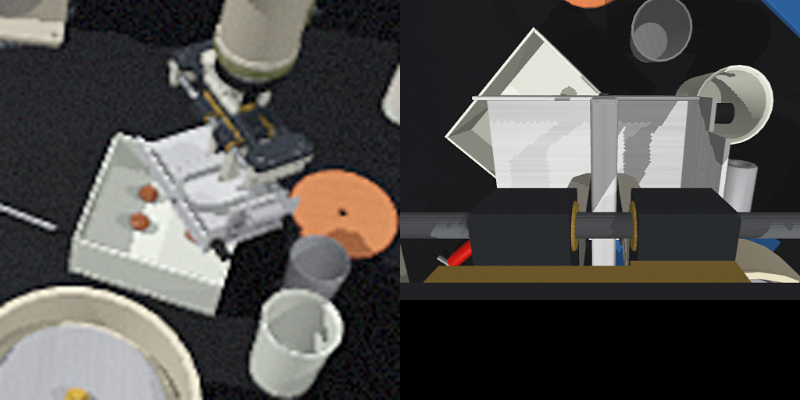

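Three blanks are visible in the tub, the tray floor looks empty, and the tub hasn't moved. I go to a standoff in front of the post.

>>> {"api": "carry_out", "payload": {"rows": [[-0.01,-0.007,0,0,0,1],[-0.035,-0.023,0,0,0,4],[-0.073,-0.047,0,0,0,8],[-0.112,-0.073,0,0,0,12],[-0.152,-0.098,0,0,0,16],[-0.19,-0.123,0,0,0,20],[-0.228,-0.147,0.015,0,0,24],[-0.255,-0.165,0.04,0,0,27],[-0.273,-0.177,0.065,0,0,29],[-0.282,-0.1825,0.08,0,0,29.5],[-0.282,-0.1825,0.087,0,0,29.5],[-0.282,-0.1825,0.087,0,0,29.5]]}}

```text
t: 13.28
tool_pos: [0.5243, -0.0099, 0.1601]
orientation: [2.181, 2.261, 0.003]
force: [-0.4, 0.4, -3.3]
opening: 0.016
gripper_force: 50.0
```

```bash
python3 see.py w6; python3 - <<'E'
from h import *
im=robot.read_camera("top")[:,:,::-1]
a=cv2.imread("pics/w6.png");o=np.zeros((600,800,3),np.uint8)
o[:390,:]=cv2.resize(a[100:490,300:800],(800,624))[:390] if 0 else a[100:490]
o[390:600,:280]=cv2.resize(im[150:240,125:245],(280,210),interpolation=2)
o[390:600,290:710]=cv2.resize(im[90:150,210:330],(420,210),interpolation=2)
cv2.imwrite("pics/p6.png",o)
E
```

```text
13.275 [-0.12 -0.04  1.77  0.    1.41 -0.15] [ 0.5243 -0.0099  0.1601] [2.1806 2.2615 0.0029] [-0.4  0.4 -3.3] [-0.02 -0.04 -0.03] 0.015983611168539868
```

View pics/p6.png

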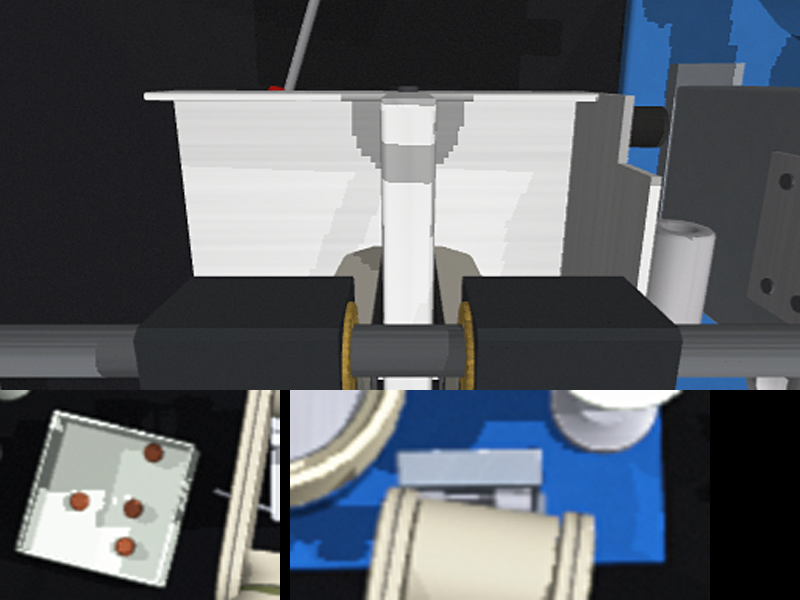

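All four blanks show in the tub (153,452), (79,501), (133,508), (124,546), and the tray is empty. I close to about 25 mm in front of the hinge to measure it with the wrist camera.

>>> {"api": "carry_out", "payload": {"rows": [[0,0.004,0.003,0,0,0],[0,0.014,0.006,0,0,0],[0,0.026,0.009,0,0,0],[0,0.036,0.009,0,0,0],[0,0.041,0.009,0,0,0],[0,0.042,0.009,0,0,0],[0,0.042,0.009,0,0,0]]}}

```text
t: 14.25
tool_pos: [0.5662, -0.009, 0.1511]
orientation: [2.181, 2.26, 0.002]
force: [-0.4, -0.0, -3.4]
opening: 0.0156
gripper_force: 50.0
```

```bash
python3 see.py w7; python3 - <<'E'
import cv2
a=cv2.imread("pics/w7.png")[130:480,450:800];cv2.imwrite("pics/p7.png",cv2.resize(a,(600,600),interpolation=cv2.INTER_CUBIC))
E
```

```text
14.25 [-0.11  0.08  1.67  0.    1.39 -0.14] [ 0.5662 -0.009   0.1511] [2.1814 2.2605 0.0025] [-0.4 -0.  -3.4] [-0.07 -0.03  0.  ] 0.015616735421470325
```

View pics/p7.png

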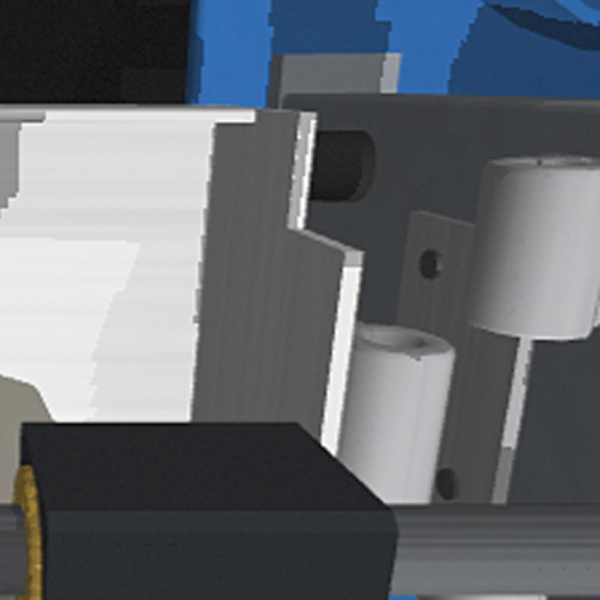

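```bash
cat > fit.py <<'E'
from h import *
from scipy.optimize import least_squares as ls
w=np.load("w7.npy");s={"orientation":w[:3],"tool_pos":w[3:]};C=cam("wrist",s);T,p=tool(s)
print("T",T.round(4))
f=lambda u:np.array([288,83.2])+np.array(u)/2.6786
inv=lambda q:(q-np.array([288,83.2]))*2.6786
a=np.linspace(0,2*np.pi,180)
def ring(c,ax,r=.010):  # horizontal axis ax, centre c
    e=np.cross(ax,[0,0,1]);return inv(proj(C,c+r*(np.cos(a)[:,None]*e+np.sin(a)[:,None]*np.array([0,0,1]))))
def feats(q): i,j=q[:,0].argmin(),q[:,0].argmax();return np.r_[q[i,0],q[j,0],q[:,1].min(),q[:,1].max()]
# tray knuckle, +y end: tool axes x=tray y, y=tray x, z=-tray z
tk=lambda v:feats(ring(p+T@np.array([.020+v[0],.086+v[1],-.0191]),T[:,0]))
print("tray pred",tk([0,0]).round(0))
obs=np.array([356,456,324,358.])
r=ls(lambda v:tk(v)-obs,[0,0],diff_step=1e-3,x_scale=.001);print("tray off",r.x*1e3,r.fun.round(1))
psi=np.arctan2(T[1,1],T[0,1]);print("tray yaw",np.degrees(psi))
for d in(-1,-.5,0,.5):
  ym=psi+np.radians(d);ax=np.array([-np.sin(ym),np.cos(ym),0])
  def pk(v):
    H=np.array([v[0],v[1],.17]);o=feats(ring(H+.0525*ax,ax));i=feats(ring(H+.0225*ax,ax))
    return np.r_[o[0]-484,o[2]-154,i[0]-468,i[3]-339,i[1]-596]
  h=ls(pk,[.677,-.005],diff_step=1e-4,x_scale=.01);H=np.r_[h.x,.17]
  print("yaw",round(np.degrees(ym),2),"H",h.x.round(4),h.fun.round(1),"go(tool y,x):",((T.T@(H-p))[[1,0]]-[.086+r.x[1],r.x[0]]).round(4))
E
python3 fit.py
```

```text
T [[-3.560e-02  9.994e-01  1.300e-03]
 [ 9.994e-01  3.560e-02  1.000e-03]
 [ 9.000e-04  1.300e-03 -1.000e+00]]
tray pred [327. 450. 331. 365.]
tray off [1.30610641 2.93473135] [-12.4  11.6   0.8  -0.3]
tray yaw 2.0394292497433644
yaw 1.04 H [ 0.6769 -0.0031] [ 7.2 -0.3 -5.9  0.3 -1.6] go(tool y,x): [0.0219 0.0007]
yaw 1.54 H [ 0.6771 -0.0031] [ 6.2 -0.2 -5.4  0.2 -1. ] go(tool y,x): [0.0221 0.0007]
yaw 2.04 H [ 0.6774 -0.0031] [ 5.2 -0.2 -5.   0.2 -0.4] go(tool y,x): [0.0224 0.0007]
yaw 2.54 H [ 0.6777 -0.003 ] [ 4.2 -0.2 -4.6  0.3  0.2] go(tool y,x): [0.0227 0.0007]
```

>>> {"api": "carry_out", "payload": {"rows": [[0.0003,0.003,0,0,0,0],[0.0007,0.008,0,0,0,0],[0.0007,0.011,0,0,0,0],[0.0007,0.012,0,0,0,0],[0.0007,0.012,0,0,0,0]]}}

```text
t: 14.92
tool_pos: [0.5783, -0.0079, 0.151]
orientation: [2.181, 2.261, 0.002]
force: [0.6, -0.0, -2.7]
opening: 0.0158
gripper_force: 50.0
```

```bash
python3 see.py w8; cat > edge.py <<'E'
from h import *
import sys
# edge tracking along rows in full-res pixel coords around model silhouettes
def load(n):
    w=np.load(n+".npy");s={"orientation":w[:3],"tool_pos":w[3:]};T,p=tool(s)
    im=cv2.resize(cv2.imread(f"pics/{n}.png",0),(512,384),interpolation=cv2.INTER_AREA).astype(float)
    return cam("wrist",s),T,p,im
a=np.linspace(0,2*np.pi,180)
def sil(C,c,ax,y0,y1,side,r=.01):
    e=np.cross(ax,[0,0,1]);out=[]
    for y in np.linspace(y0,y1,15):
        q=proj(C,c+y*ax+r*(np.cos(a)[:,None]*e+np.sin(a)[:,None]*np.array([0,0,1])));out.append(q[q[:,0].argmin() if side<0 else q[:,0].argmax()])
    return np.array(out)
if __name__=="__main__":
    n=sys.argv[1];C,T,p,im=load(n)
    H=np.array([.6774,-.0031,.17]);K=p+T@np.array([.0013,.087,-.0191]);ax=T[:,0]
    for nm,c,y0,y1,sd in(("post+ L",H,.050,.025,-1),("post+ R",H,.05,.025,1),("tray R",K,.018,-.004,1)):
        for q in sil(C,c,ax,y0,y1,sd)[::3]:
            x,y=q.round().astype(int);lo=max(0,x-9);print(nm,q.round(1),lo,im[y,lo:x+10].astype(int).tolist() if y<384 else "")
E
python3 edge.py w8
```

```text
14.925 [-0.1   0.11  1.63  0.    1.4  -0.14] [ 0.5783 -0.0079  0.151 ] [2.1814 2.2605 0.0025] [ 0.6 -0.  -2.7] [-0.07 -0.06  0.01] 0.01579855930385647
post+ L [444.9 148.4] 436 [60, 61, 62, 61, 60, 62, 62, 66, 70, 72, 71, 71, 73, 76, 78, 79, 81, 84, 88]
post+ L [443.3 159.3] 434 [62, 62, 60, 61, 62, 61, 62, 63, 69, 71, 72, 73, 78, 82, 87, 91, 95, 100, 105]
post+ L [441.7 170. ] 433 [73, 75, 75, 74, 71, 73, 73, 72, 71, 72, 74, 77, 80, 86, 91, 96, 100, 105, 111]
post+ L [440.2 180.6] 431 [51, 68, 74, 75, 72, 73, 73, 74, 71, 72, 75, 76, 80, 86, 90, 96, 101, 107, 112]
post+ L [438.7 191. ] 430 [74, 75, 74, 73, 72, 73, 72, 73, 71, 73, 77, 81, 86, 92, 96, 101, 106, 112, 119]
post+ R [495.6 150.9] 487 [181, 182, 182, 185, 185, 168, 149, 177, 186, 136, 80, 61, 62, 62, 63, 63, 64, 64, 63]
post+ R [493.4 162.7] 484 [183, 183, 182, 184, 185, 182, 165, 149, 176, 184, 123, 72, 61, 62, 64, 63, 63, 64, 64]
post+ R [491.2 174.2] 482 [184, 184, 182, 183, 184, 181, 166, 157, 178, 184, 137, 80, 62, 62, 63, 63, 63, 62, 61]
post+ R [489.1 185.5] 480 [186, 183, 183, 182, 183, 181, 167, 156, 176, 184, 139, 80, 62, 63, 62, 63, 65, 64, 62]
post+ R [487.  196.5] 478 [186, 183, 180, 181, 181, 180, 162, 145, 175, 182, 115, 65, 61, 63, 64, 63, 63, 63, 63]
tray R [457.9 217.5] 449 [187, 188, 188, 187, 186, 186, 179, 161, 102, 116, 168, 179, 180, 174, 132, 75, 61, 61, 63]
tray R [456.3 226.8] 447 [187, 187, 187, 187, 187, 186, 182, 170, 131, 90, 159, 179, 180, 177, 137, 96, 68, 62, 61]
tray R [454.8 235.9] 446 [188, 188, 188, 187, 185, 184, 177, 158, 104, 99, 161, 180, 177, 180, 176, 106, 62, 59, 63]
tray R [453.4 244.6] 444 [187, 189, 188, 188, 185, 184, 181, 168, 129, 88, 136, 173, 178, 179, 178, 153, 91, 61, 63]
tray R [451.9 253.4] 443 [188, 188, 187, 185, 184, 183, 176, 157, 106, 75, 103, 115, 113, 114, 112, 85, 64, 62, 64]
```

```bash
cat > lat.py <<'E'
from edge import *
n=sys.argv[1];C,T,p,im=load(n);ax=T[:,0]
H=np.array([.6760,-.0031,.17]);K=p+T@np.array([.0013,.0866,-.0191]);e=np.cross(ax,[0,0,1])
def ringp(c,y,r=.01): return proj(C,c+y*ax+r*(np.cos(a)[:,None]*e+np.sin(a)[:,None]*np.array([0,0,1])))
for nm,c,y,k in(("post inner bottom",H,.0225,1),("post outer top",H,.0525,-1),("tray end top",K,.020,-1),("tray end bottom",K,.02,1)):
    q=ringp(c,y)
    for dx in(-10,0,10):
        cc=int(round(q[:,0].mean()))+dx
        near=q[np.abs(q[:,0]-cc)<1.5];v=near[:,1].max() if k>0 else near[:,1].min();r0=int(round(v))
        print(nm,cc,v.round(1),r0-9,im[r0-9:r0+10,cc].astype(int).tolist())
E
python3 lat.py w8
```

```text
post inner bottom 448 209.1 200 [129, 129, 130, 131, 132, 135, 139, 136, 95, 78, 77, 77, 97, 109, 116, 146, 178, 183, 184]
post inner bottom 458 210.7 202 [167, 168, 168, 169, 170, 169, 173, 178, 176, 78, 69, 79, 81, 89, 103, 98, 116, 133, 137]
post inner bottom 468 211.4 202 [186, 185, 185, 185, 186, 186, 185, 188, 196, 155, 63, 59, 62, 62, 62, 62, 62, 63, 63]
post outer top 458 142.1 133 [60, 60, 61, 61, 62, 61, 62, 62, 60, 61, 81, 118, 131, 106, 103, 98, 97, 96, 95]
post outer top 468 142.4 133 [62, 62, 63, 63, 61, 62, 61, 62, 67, 75, 92, 121, 132, 112, 113, 149, 157, 159, 163]
post outer top 478 142.9 134 [62, 63, 62, 63, 62, 62, 63, 62, 69, 89, 107, 99, 82, 111, 155, 173, 177, 180, 181]
tray end top 424 204.5 195 [72, 72, 73, 73, 74, 74, 73, 73, 73, 76, 84, 119, 134, 133, 125, 99, 101, 108, 112]
tray end top 434 205.0 196 [72, 72, 73, 73, 72, 73, 72, 72, 74, 86, 94, 113, 113, 112, 111, 110, 105, 107, 116]
tray end top 444 206.6 198 [104, 105, 106, 103, 89, 88, 86, 85, 86, 85, 87, 86, 81, 77, 74, 101, 111, 130, 173]
tray end bottom 424 214.3 205 [84, 119, 134, 133, 125, 99, 101, 108, 112, 120, 127, 131, 129, 131, 132, 134, 134, 135, 137]
tray end bottom 434 216.0 207 [113, 113, 112, 111, 110, 105, 107, 116, 157, 165, 169, 173, 174, 174, 174, 174, 175, 174, 175]
tray end bottom 444 216.8 208 [87, 86, 81, 77, 74, 101, 111, 130, 173, 182, 185, 187, 188, 187, 188, 188, 188, 187, 187]
```

>>> {"api": "carry_out", "payload": {"rows": [[-0.0003,0.002,0,0,0,0],[-0.0003,0.005,0,0,0,0],[-0.0003,0.007,0,0,0,0],[-0.0003,0.0085,0,0,0,0],[-0.0003,0.0085,0,0,0,0],[-0.0003,0.0085,0,0,0,0]]}}

```text
t: 15.72
tool_pos: [0.5867, -0.0078, 0.1511]
orientation: [2.181, 2.26, 0.003]
force: [-1.0, -1.2, -3.0]
opening: 0.0156
gripper_force: 50.0
```

```bash
python3 see.py w9; python3 edge.py w9; python3 lat.py w9
```

```text
15.725 [-0.1   0.13  1.61  0.    1.4  -0.14] [ 0.5867 -0.0078  0.1511] [2.1814 2.2605 0.0026] [-1.  -1.2 -3. ] [-0.02  0.01 -0.01] 0.015601858860109792
post+ L [427.6 147.9] 419 [34, 36, 34, 33, 35, 43, 48, 67, 72, 72, 72, 72, 74, 78, 81, 83, 85, 87, 91]
post+ L [426.1 158.8] 417 [63, 62, 62, 61, 62, 62, 61, 63, 70, 72, 71, 73, 75, 77, 79, 81, 83, 86, 89]
post+ L [424.7 169.6] 416 [71, 73, 74, 72, 74, 75, 75, 72, 70, 71, 72, 75, 76, 79, 81, 83, 85, 89, 91]
post+ L [423.3 180.2] 414 [88, 89, 128, 164, 173, 172, 171, 175, 172, 104, 71, 72, 76, 79, 81, 82, 85, 87, 91]
post+ L [421.9 190.6] 413 [84, 99, 215, 239, 236, 234, 235, 239, 212, 121, 75, 80, 81, 80, 81, 84, 87, 90, 93]
post+ R [477.  150.3] 468 [184, 183, 184, 186, 185, 173, 161, 165, 181, 186, 156, 93, 60, 61, 64, 62, 63, 63, 63]
post+ R [475. 162.] 466 [185, 183, 184, 184, 183, 172, 162, 164, 180, 186, 157, 92, 62, 61, 62, 63, 64, 63, 64]
post+ R [473.  173.5] 464 [183, 183, 184, 183, 184, 177, 163, 155, 175, 187, 180, 105, 61, 62, 64, 64, 62, 64, 62]
post+ R [471.1 184.7] 462 [185, 184, 183, 182, 182, 176, 161, 154, 176, 187,
[... 1451 characters left out ...]
95 [84, 84, 78, 77, 76, 79, 79, 81, 81, 81, 78, 99, 114, 115, 106, 83, 101, 110, 114]
tray end top 434 205.0 196 [103, 102, 104, 103, 101, 100, 104, 105, 118, 146, 152, 152, 157, 124, 110, 108, 93, 106, 119]
tray end top 444 206.6 198 [124, 123, 127, 166, 170, 170, 169, 170, 182, 184, 184, 190, 165, 81, 69, 102, 112, 129, 173]
tray end bottom 424 214.3 205 [78, 99, 114, 115, 106, 83, 101, 110, 114, 120, 127, 130, 131, 131, 132, 134, 134, 135, 135]
tray end bottom 434 216.0 207 [152, 157, 124, 110, 108, 93, 106, 119, 158, 166, 169, 172, 173, 174, 174, 175, 175, 175, 177]
tray end bottom 444 216.8 208 [184, 190, 165, 81, 69, 102, 112, 129, 173, 182, 185, 187, 187, 188, 188, 187, 187, 187, 187]
```

```bash
python3 - <<'E'
from edge import *
A,B=[load(n)[3].astype(np.uint8) for n in("w2","w9")]
for nm,(x,y,w,h) in dict(knuckleEnd=(425,205,28,14),wallTop=(395,170,28,30),lip=(95,118,40,40),corner=(385,118,25,25),lipRow=(112,150,25,60)).items():
    t=B[y:y+h,x:x+w];r=cv2.matchTemplate(A[y-10:y+h+10,x-10:x+w+10],t,5);_,m,_,l=cv2.minMaxLoc(r);print(nm,"w2 minus w9 px:",l[0]-10,l[1]-10,round(m,2))
for n in("w2","w6","w7","w9"):
    im=load(n)[3];print(n,im[218,445:465].astype(int).tolist(),im[170,108:130].astype(int).tolist())
E
```

```text
knuckleEnd w2 minus w9 px: -3 -9 0.39
wallTop w2 minus w9 px: 0 1 0.93
lip w2 minus w9 px: 1 0 0.97
corner w2 minus w9 px: 1 1 0.89
lipRow w2 minus w9 px: 0 -6 0.99
w2 [192, 191, 189, 190, 191, 191, 191, 190, 189, 189, 187, 176, 135, 68, 27, 29, 32, 30, 30, 32] [31, 32, 31, 29, 32, 30, 29, 27, 84, 219, 241, 234, 233, 232, 233, 233, 233, 233, 233, 233, 233, 233]
w6 [186, 184, 183, 185, 186, 187, 188, 187, 186, 185, 179, 162, 103, 66, 61, 63, 64, 64, 63, 61] [29, 28, 32, 31, 29, 29, 17, 37, 207, 234, 228, 227, 226, 218, 215, 215, 216, 216, 216, 215, 217, 217]
w7 [185, 184, 182, 184, 187, 188, 187, 186, 185, 185, 177, 162, 107, 75, 71, 74, 74, 73, 71, 73] [31, 29, 30, 55, 71, 73, 68, 86, 211, 232, 227, 227, 227, 227, 227, 227, 227, 227, 227, 227, 227, 220]
w9 [185, 184, 183, 184, 186, 188, 187, 187, 186, 185, 178, 161, 101, 67, 61, 63, 62, 62, 62, 62] [88, 85, 82, 78, 77, 74, 65, 74, 196, 220, 215, 214, 215, 215, 215, 215, 215, 215, 214, 215, 215, 215]
```

>>> {"api": "carry_out", "payload": {"rows": [[0,0.001,0,0,0,0],[0,0.002,0,0,0,0],[0,0.003,0,0,0,0],[0,0.0035,0,0,0,0],[0,0.0035,0,0,0,0],[0,0.0035,0,0,0,0]]}}

```text
t: 16.52
tool_pos: [0.5903, -0.0078, 0.1511]
orientation: [2.181, 2.26, 0.003]
force: [-0.1, 1.2, -3.2]
opening: 0.0157
gripper_force: 50.0
```

```bash
python3 see.py w10; python3 edge.py w10|grep R; python3 lat.py w10
```

```text
16.525 [-0.1   0.14  1.6   0.    1.4  -0.14] [ 0.5903 -0.0078  0.1511] [2.1814 2.2604 0.0026] [-0.1  1.2 -3.2] [-0.04  0.   -0.01] 0.015679538284892155
post+ R [469.2 150.1] 460 [126, 128, 129, 129, 133, 163, 163, 150, 174, 187, 183, 105, 60, 60, 63, 63, 64, 63, 63]
post+ R [467.3 161.8] 458 [128, 128, 128, 130, 130, 130, 151, 149, 174, 185, 184, 118, 68, 61, 62, 63, 64, 64, 64]
post+ R [465.4 173.2] 456 [183, 184, 184, 183, 185, 180, 163, 154, 176, 185, 184, 139, 81, 63, 62, 63, 62, 64, 62]
post+ R [463.5 184.5] 454 [186, 184, 183, 182, 182, 181, 168, 155, 163, 180, 185, 162, 92, 61, 62, 62, 62, 63, 62]
post+ R [461.7 195.5] 453 [184, 181, 181, 181, 180, 168, 153, 152, 177, 186, 164, 91, 61, 63, 63, 64, 63, 63, 63]
tray R [457.9 217.5] 449 [187, 188, 187, 187, 186, 186, 179, 163, 99, 64, 59, 61, 62, 63, 62, 62, 62, 63, 63]
tray R [456.4 226.8] 447 [186, 188, 187, 187, 186, 186, 182, 171, 126, 78, 61, 62, 65, 64, 64, 64, 63, 64, 63]
tray R [454.8 235.9] 446 [188, 188, 188, 187, 184, 184, 176, 147, 95, 64, 61, 64, 63, 63, 64, 63, 63, 63, 65]
tray R [453.4 244.6] 444 [187, 188, 188, 18
[... 932 characters left out ...]
28, 107, 106, 109, 109, 108, 112, 136, 140, 139, 140, 144, 137, 108, 78, 81, 89, 107]
tray end top 434 205.0 196 [117, 117, 117, 118, 119, 119, 119, 120, 120, 120, 121, 121, 122, 117, 116, 108, 93, 107, 119]
tray end top 444 206.6 198 [127, 128, 128, 128, 126, 125, 125, 126, 126, 129, 131, 132, 123, 86, 70, 100, 112, 130, 173]
tray end bottom 424 214.3 205 [139, 140, 144, 137, 108, 78, 81, 89, 107, 116, 126, 130, 132, 132, 132, 133, 133, 134, 136]
tray end bottom 434 216.0 207 [121, 122, 117, 116, 108, 93, 107, 119, 157, 166, 169, 172, 173, 173, 174, 174, 175, 176, 176]
tray end bottom 444 216.8 208 [131, 132, 123, 86, 70, 100, 112, 130, 173, 181, 186, 187, 188, 187, 187, 186, 187, 187, 187]
```

>>> {"api": "carry_out", "payload": {"rows": [[-0.0003,0,0,0,0,-0.2],[-0.0006,0,0,0,0,-0.4],[-0.0006,0.0002,0,0,0,-0.4],[-0.0006,0.0003,0,0,0,-0.4],[-0.0006,0.0005,0,0,0,-0.4],[-0.0006,0.0005,0,0,0,-0.4],[-0.0006,0.0005,0,0,0,-0.4]]}}

```text
t: 17.45
tool_pos: [0.5908, -0.0083, 0.1511]
orientation: [2.173, 2.268, 0.003]
force: [0.1, 0.2, -2.6]
opening: 0.0157
gripper_force: 50.0
```

>>> {"api": "carry_out", "payload": {"rows": [[0,0.0002,0,0,0,0],[0,0.0004,0,0,0,0],[0,0.0004,0,0,0,0],[0,0.0004,0,0,0,0]]}}

```text
t: 17.95
tool_pos: [0.5912, -0.0083, 0.1511]
orientation: [2.173, 2.268, 0.003]
force: [-0.2, 0.0, -3.5]
opening: 0.0156
gripper_force: 50.0
```

```bash
python3 - <<'E'
from h import *
F=[]
for i in range(5):
    s=robot.read_state();F.append(np.r_[s["force"],s["wrist_torque"]]);robot.read_camera("wrist")
print(s["tool_pos"].round(4),np.mean(F,0).round(2),np.std(F,0).round(2))
E
```

```text
[ 0.5912 -0.0083  0.1511] [ 0.02  0.09 -3.2  -0.06 -0.01  0.01] [0.58 0.34 0.3  0.02 0.03 0.02]
```

>>> {"api": "carry_out", "payload": {"rows": [[0,0.0002,0,0,0,0],[0,0.0003,0,0,0,0],[0,0.0003,0,0,0,0],[0,0.0003,0,0,0,0]]}}

```text
t: 18.7
tool_pos: [0.5913, -0.0085, 0.1511]
orientation: [2.174, 2.268, 0.002]
force: [-1.8, -1.7, -0.9]
opening: 0.0158
gripper_force: 50.0
```

>>> {"api": "carry_out", "payload": {"rows": [[0,0.0002,0,0,0,0],[0,0.0003,0,0,0,0],[0,0.0003,0,0,0,0],[0,0.0003,0,0,0,0]]}}

```text
t: 19.2
tool_pos: [0.5914, -0.0085, 0.1511]
orientation: [-2.174, -2.268, -0.001]
force: [-5.0, -2.7, 0.6]
opening: 0.0154
gripper_force: 50.0
```

>>> {"api": "carry_out", "payload": {"rows": [[0,0.0002,0,0,0,0],[0,0.0003,0,0,0,0],[0,0.0003,0,0,0,0],[0,0.0003,0,0,0,0]]}}

```text
t: 19.7
tool_pos: [0.5914, -0.0086, 0.151]
orientation: [-2.174, -2.268, -0.0]
force: [-6.6, -2.7, 0.7]
opening: 0.0157
gripper_force: 50.0
```

```bash
cat > fm.py <<'E'
from h import *
F=[]
for i in range(5):
    s=robot.read_state();F.append(np.r_[s["force"],s["wrist_torque"]]);robot.read_camera("wrist")
print(s["t"],s["tool_pos"].round(4),np.mean(F,0).round(2),np.std(F,0).round(2))
E
python3 fm.py
```

```text
19.9 [ 0.5914 -0.0087  0.1511] [-6.51 -2.7   0.42 -0.46  0.95  0.11] [0.35 0.39 0.29 0.02 0.04 0.02]
```

>>> {"api": "carry_out", "payload": {"rows": [[0,-0.0008,0,0,0,0],[0,-0.0015,0,0,0,0],[-0.0003,-0.0015,0,0,0,-0.25],[-0.0006,-0.0015,0,0,0,-0.5],[-0.0006,-0.0015,0,0,0,-0.5],[-0.0006,-0.0015,0,0,0,-0.5]]}}

```text
t: 20.7
tool_pos: [0.5907, -0.0089, 0.1511]
orientation: [2.163, 2.277, 0.003]
force: [0.7, 0.6, -4.2]
opening: 0.0154
gripper_force: 50.0
```

```bash
python3 fm.py;python3 see.py w11; python3 edge.py w11|grep R; python3 lat.py w11
```

```text
20.9 [ 0.5906 -0.0089  0.1511] [-0.27  0.27 -3.41 -0.05 -0.03  0.01] [0.61 0.4  0.63 0.04 0.02 0.02]
20.95 [-0.1   0.14  1.6   0.    1.4  -0.15] [ 0.5907 -0.009   0.1512] [2.1635 2.2774 0.0027] [ 0.8 -0.1 -3. ] [-0.07 -0.02  0.01] 0.015709929688979652
post+ R [468.4 150.4] 459 [128, 128, 128, 129, 130, 131, 131, 127, 121, 140, 175, 187, 182, 109, 61, 61, 62, 64, 64]
post+ R [466.4 162.1] 457 [128, 128, 128, 128, 130, 130, 129, 130, 150, 148, 173, 188, 179, 107, 62, 61, 64, 64, 63]
post+ R [464.5 173.5] 456 [170, 184, 183, 183, 183, 183, 171, 158, 155, 176, 188, 179, 107, 62, 61, 62, 62, 63, 62]
post+ R [462.7 184.8] 454 [174, 185, 183, 182, 183, 181, 174, 158, 143, 171, 189, 180, 104, 62, 62, 63, 64, 63, 64]
post+ R [460.9 195.8] 452 [173, 185, 183, 181, 181, 180, 174, 157, 142, 173, 187, 186, 109, 65, 62, 63, 64, 64, 63]
tray R [457.9 217.5] 449 [186, 187, 187, 186, 185, 184, 178, 163, 99, 64, 62, 63, 62, 62, 62, 61, 63, 63, 63]
tray R [456.4 226.8] 447 [186, 187, 187, 187, 187, 186, 182, 171, 126, 78, 61, 63, 63, 63, 63, 64, 63, 63, 62]
tray R [454.9 235.9] 446 [188, 188, 187, 187,
[... 1035 characters left out ...]
 129, 131, 133, 133, 135, 134, 135, 137, 137, 138, 140, 144, 135, 107, 77, 81, 91, 108]
tray end top 434 205.0 196 [117, 117, 117, 117, 119, 119, 119, 120, 119, 120, 121, 121, 122, 117, 106, 107, 92, 107, 118]
tray end top 444 206.5 198 [126, 127, 127, 128, 128, 129, 127, 128, 127, 128, 128, 130, 122, 85, 69, 82, 109, 130, 173]
tray end bottom 424 214.3 205 [138, 140, 144, 135, 107, 77, 81, 91, 108, 116, 127, 131, 132, 131, 132, 133, 134, 136, 137]
tray end bottom 434 216.0 207 [121, 122, 117, 106, 107, 92, 107, 118, 157, 166, 170, 172, 173, 174, 174, 174, 174, 177, 177]
tray end bottom 444 216.7 208 [128, 130, 122, 85, 69, 82, 109, 130, 173, 182, 185, 186, 187, 188, 187, 187, 187, 187, 187]
```

>>> {"api": "carry_out", "payload": {"rows": [[0,0.0004,0,0,0,0],[0,0.0007,0,0,0,0],[0,0.001,0,0,0,0],[0,0.001,0,0,0,0],[0,0.001,0,0,0,0]]}}

```text
t: 21.62
tool_pos: [0.5915, -0.0088, 0.1511]
orientation: [2.164, 2.278, 0.002]
force: [-1.7, 0.5, -2.2]
opening: 0.0158
gripper_force: 50.0
```

```bash
python3 fm.py
```

```text
21.825 [ 0.5915 -0.0088  0.1511] [-1.77  0.78 -2.35  0.06  0.27 -0.02] [0.25 0.23 0.4  0.02 0.04 0.03]
```

>>> {"api": "carry_out", "payload": {"rows": [[0,0.0002,0,0,0,0],[0,0.0004,0,0,0,0],[0,0.0004,0,0,0,0]]}}

```text
t: 22.25
tool_pos: [0.5915, -0.0087, 0.1511]
orientation: [-2.163, -2.277, -0.002]
force: [-6.2, 1.1, -0.9]
opening: 0.0155
gripper_force: 50.0
```

```bash
python3 fm.py
```

```text
22.45 [ 0.5915 -0.0087  0.151 ] [-5.8   1.64 -0.28  0.18  0.83 -0.04] [0.43 0.42 0.44 0.05 0.02 0.02]
```

>>> {"api": "carry_out", "payload": {"rows": [[0,0.0002,0,0,0,0],[0,0.0003,0,0,0,0],[0,0.0003,0,0,0,0]]}}

```text
t: 22.88
tool_pos: [0.5916, -0.0087, 0.1511]
orientation: [-2.163, -2.277, -0.001]
force: [-6.7, 0.8, 1.1]
opening: 0.0154
gripper_force: 50.0
```

```bash
python3 fm.py
```

```text
23.075 [ 0.5916 -0.0087  0.1511] [-6.93  1.67  0.61  0.2   1.06 -0.08] [0.33 0.59 0.24 0.02 0.03 0.03]
```

>>> {"api": "carry_out", "payload": {"rows": [[0,-0.0008,0,0,0,0],[0,-0.0016,0,0,0,0],[0.0004,-0.0016,0,0,0,0.26],[0.0004,-0.0016,0,0,0,0.26],[0.0004,-0.0016,0,0,0,0.26]]}}

```text
t: 23.75
tool_pos: [0.5908, -0.0086, 0.1511]
orientation: [2.169, 2.272, 0.003]
force: [-0.5, 0.7, -3.1]
opening: 0.0158
gripper_force: 50.0
```

```bash
python3 fm.py; python3 see.py w12; python3 edge.py w12|grep R; python3 - <<'E'
from edge import *
C,T,p,im=load("w12")
print(T.round(4))
for z in(.0399,.0409):
    q=proj(C,np.array([p+T@np.array([y,-.097,z]) for y in np.linspace(-.02,.055,16)]));print("lip pred col at row170",np.interp(170,q[::-1,1] if q[0,1]>q[-1,1] else q[:,1],q[::-1,0] if q[0,1]>q[-1,1] else q[:,0]).round(2))
print(im[170,108:124].astype(int))
E
```

```text
23.95 [ 0.5907 -0.0086  0.1511] [-0.18  0.28 -3.07 -0.06 -0.05  0.01] [0.42 0.27 0.39 0.02 0.04 0.01]
24.0 [-0.1   0.14  1.6   0.    1.4  -0.15] [ 0.5907 -0.0086  0.1511] [2.1686 2.2725 0.0027] [ 0.1  0.6 -2.2] [-0.08 -0.07  0.  ] 0.015738488676977917
post+ R [468.2 150.4] 459 [128, 128, 129, 130, 130, 129, 127, 153, 151, 174, 185, 183, 119, 70, 60, 62, 63, 64, 63]
post+ R [466.3 162.1] 457 [128, 127, 127, 128, 130, 128, 127, 150, 150, 176, 186, 183, 120, 69, 60, 61, 62, 63, 64]
post+ R [464.4 173.6] 455 [185, 183, 184, 184, 183, 183, 178, 162, 150, 176, 185, 183, 122, 70, 62, 62, 64, 63, 63]
post+ R [462.5 184.8] 454 [189, 184, 182, 183, 183, 179, 163, 151, 175, 185, 183, 138, 79, 61, 62, 63, 63, 64, 64]
post+ R [460.7 195.9] 452 [188, 183, 180, 181, 181, 180, 165, 139, 156, 180, 186, 157, 87, 62, 63, 64, 64, 64, 63]
tray R [457.9 217.5] 449 [187, 187, 187, 187, 185, 185, 179, 160, 98, 63, 61, 63, 62, 63, 63, 63, 63, 63, 64]
tray R [456.4 226.8] 447 [185, 187, 187, 187, 185, 185, 181, 160, 121, 77, 61, 62, 64, 64, 64, 63, 64, 63, 62]
tray R [454.9 235.9] 446 [188, 187, 188, 186, 185, 184, 176, 145, 94, 64, 62, 63, 64, 64, 63, 62, 64, 63, 63]
tray R [453.4 244.6] 444 [187, 188, 187, 186, 185, 184, 181, 167, 122, 74, 59, 62, 62, 63, 63, 62, 62, 63, 63]
tray R [451.9 253.4] 443 [187, 187, 187, 186, 184, 183, 176, 156, 100, 61, 60, 62, 63, 64, 63, 65, 64, 62, 63]
[[-4.670e-02  9.989e-01  1.500e-03]
 [ 9.989e-01  4.670e-02  1.000e-03]
 [ 9.000e-04  1.500e-03 -1.000e+00]]
lip pred col at row170 114.98
lip pred col at row170 115.69
[ 77  74  72  69  62  55  40  40 191 221 215 215 216 214 214 225]
```

```bash
python3 -c "
from plant import robot
print(robot.close_job())"
```

```text
the job is handed in; nothing more can be done
None
```

I handed the job in at about 24 s: all four blanks are in the tub, which hasn't moved. The empty tray is held level at the post, its knuckle within about 0.5 mm of the pin-hole line by my measurements, with no contact force.

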